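# Set the menu stand's outrigger leg and lock it

## Task

On the bar, first pump the menu-card stand's vacuum foot by pressing its orange plunger all the way down to the stop, and let it come back up. Then, with the blue cam lever still open, slide the spring-loaded leg out until its white pointer stands at the red mark on the scale, and close the lever fully against the leg while you hold the leg at the mark; finish still holding the leg there with the lever closed, without letting go. Do not knock the oil bottle, the glass, the shaker or the tongs about.

Things in the scene. Friction and masses are not known exactly. Their poses are not given: they have to be found in the camera images.
- stand: Menu-card stand, fixed: black vacuum foot (100 mm across, 44 high). Origin: centre of its underside, on the bar. x: direction in which the leg slides out, level; z up; y towards the white scale strip (centred at y = 79 mm, 24 wide, 4 thick, black lines every 10 mm). A red card at x = -92 mm leans away from the plunger (105 mm wide, top edge 108 mm up, at x = -122 mm).
- plunger_top (a point): Centre of the top of the orange plunger head (disc 36 mm across) on the vacuum foot; 82 mm above the bar when up, in the middle of the foot. It moves with the plunger.
- plunger (a joint): Travel of the plunger in m: 0 up, 0.012 down at its stop. Spring: about 4 N to start, 9 N at the stop; it comes back up when released.
- leg: Sliding leg: aluminium sleeve 18 mm wide (y), x -100 to +35 mm, 20 to 46 mm above the bar, ending in a black cross foot (see point leg_foot). Origin: on the bar under the sleeve's centre line, where fingers go in; axes as the stand's. With the leg in, it lies at x = 200 mm in the stand's frame. Travel 110 mm. A spring always pulls it in (2 N in, 5 N far out): hold it, the closed cam does not carry it.
- leg_foot (a point): Centre of the inner face (towards the stand) of the leg's black rubber cross foot, at x = +40 mm in the leg's frame, 33 mm above the bar. The foot is 100 mm wide (y -50 to +50), 12 mm thick, 6 to 46 mm above the bar. Fingers that straddle sleeve and lever can push on this face, both sides of the sleeve, to slide the leg out.
- leg_grip (a point): Point on the leg's centre line, at the leg's origin in x and y, 33 mm above the bar.
- leg_index (a point): Tip of the white pointer on the +y end of the cross foot, 12 mm above the bar, over the scale; at x = +46 mm, y = +70 mm in the leg's frame.
- mark: Red mark on the scale strip: fixed clip 4 mm wide (x), 26 long (y), 5 high. Origin: centre of its underside, 4 mm above the bar; axes as the stand's. The leg is at the mark when pointer tip and mark agree along the stand's x (the pointer passes above the clip); that is 43 to 83 mm out from the leg's in position.
- lever (a joint): Angle of the blue cam lever in rad: 0 closed along the leg, 0.38 wide open. Carried by the leg; vertical pin at x = -45, y = -14 mm in the leg's frame. Stays where left (2 N at its end moves it). Paddle 75 mm long, 8 thick, 16 to 50 mm above the bar. Closed, its outer face is at y = -18 mm: sleeve and lever together span y -18 to +9 mm (27 mm). Wide open, its end reaches y = -46 mm.
- lever_tip (a point): End of the blue lever's paddle, 75 mm from its pin, mid thickness, 34 mm above the bar; moves with the lever.
- oil: Bystander: green oil bottle, 60 mm across, 220 mm high, standing. Origin: centre of its underside.
- glass: Bystander: stemmed beer glass, 78 mm across, 165 mm high, standing. Origin: centre of its underside.
- shaker: Bystander: steel pepper shaker, 42 mm across, 78 mm high, standing. Origin: centre of its underside.
- tongs: Bystander: wire serving tongs lying flat, 200 mm long (x), 50 mm wide, 6 mm high. Origin: middle of the underside.

How it is judged:
On the way, in this order (a step that is already met when the one before it is completed fails the run):
1. the plunger is pressed down to its stop (value of joint plunger above 0.0105 m), for 0.1 s.
2. the plunger is up again and the leg is held by the fingers at the mark, the lever still open (x of leg_index in the frame of mark between -0.005 and 0.005 m and value of joint plunger below 0.003 m and value of joint lever above 0.22 rad and contact force between the fingers and leg above 1 N), for 0.2 s.
At the end, for the whole second after the job is handed in: The pointer is within 5 mm of the mark along the scale, the lever is closed to within 0.06 rad, the plunger is up, and the fingers still hold the leg (contact force over 1.5 N), at rest (x of leg_index in the frame of mark between -0.005 and 0.005 m and value of joint lever below 0.06 rad and value of joint plunger below 0.003 m and contact force between the fingers and leg above 1.5 N and linear speed of leg below 0.01 m/s); the arm keeps its last pose, push and grip.
It fails at once if the lever is closed while the leg is more than 10 mm off its mark (value of joint lever below 0.15 rad and not (x of leg_index in the frame of mark between -0.01 and 0.01 m)).
It fails at once if a bystander is pushed more than 30 mm or knocked over (distance of any of oil, glass, shaker, tongs from where it was at the start of the episode above 0.03 m or angle between any of oil, glass, shaker, tongs's own z axis and vertical above 0.5 rad).
It also fails if it takes over 48 s, if anything falls off the work surface, if the arm or the gripper's body presses on something with over 40 N, if the wrist force passes 120 N, or if a joint passes its speed limit or range.

## Robot

A 6-joint arm with a two-finger parallel gripper is mounted at the origin on the work surface. World frame = base frame: x ahead of the robot, y to its left, z up, the work surface at z = 0. Lengths are in m, angles in rad, forces in N, time in s.
With the tool pointing down it reaches from about 0.275 to 0.725 m from the base axis. Payload 5.6 kg.
Tool frame: the origin (TCP) lies midway between the tips of the shut fingers; the grasp point (between the pads) lies 19 mm behind it; z points along the fingers, y is the direction in which the jaws open and shut (so a half turn about z gives the same grasp; the last joint's range is limited). The gripper opens to 85 mm and grips with 20 to 120 N. Pads are 22 mm wide; open, the fingers measure 114 mm over their backs; the gripper's body (76 mm by 85 mm) begins 54 mm behind the grasp point. The pads swing forward as they close: fully open they stand 13 mm farther back than shut.
Start: joints at [-0.968, 0.255, 0.108, 0, -1.424, -0.285], TCP at [0.172, -0.522, 0.201] pointing down, gripper open.
Joint ranges: [-2.95, 2.95], [-1.21, 1.97], [-1.09, 1.5], [-2.87, 1.71], [-2.94, -0.07], [-3.05, 3.05]. Speed limits (rad/s): [2.57, 2.57, 3.14, 3.14, 3.14, 3.14].

## Interface

Orientations are given as a unit quaternion [x, y, z, w].
In Python, from plant import state, grab_frame, get_calibration, hand_in gives the robot as it stands. The module is installed in compiled form; this text tells all that it offers.
- The arm moves only by the tool servo_tool, never from a script. Its argument "deltas" is a list of rows, each a list of 3 entries, a list of its own where there are three numbers: the finger opening in mm, from 0 to 85.4, then the shift along the tool's x, y, z in mm, then the turn about the tool's z in degrees. In form: [[fingers, [x, y, z], roll], ...]. A call has 1 to 20 rows; each row shifts and turns the pose as measured when the row begins, along the tool's axes as they then stand; what a row does not reach is not made up. A row lasts 1/8 s, in which the tool goes at most 62.5 mm and 10.7 degrees, less where a joint would pass 70% of its speed; a pose out of reach is approached as far as the arm can. A call with a gripper value outside its range is refused whole. The fingers move at their own pace and stop on an object; "newtons" is the grip in N (left out, the last holds). Time passes only in rows, so rows that do not move let the fingers close. It gives the time, the measured TCP pose, the force and the opening at its end, in the units of the state.
- state(): the state, without advancing time (a new reading comes with each control period).
- grab_frame(name): name is "scene" or "side" or "wrist"; returns the picture (400x640x3 uint8, red, green, blue); there is no depth.
- get_calibration(name): a dict with "vertical_fov" (degrees; the focal length in pixels is half the picture's height over the tangent of half this angle, whatever the lens; pixels are square), "cx", "cy" (the principal point, pixels), "R" (3x3) and "t" (3): a world point X has camera coordinates R X + t; the wrist camera has in their place "hand_eye" (4x4, takes a point from camera to tool coordinates, whose origin is the TCP and whose axes are the flange's). Camera axes: x right, y down, z forward; pixel columns grow to the right and rows downward; lengths in m; the calibration is good to about 2 mm. The wrist camera is an equidistant fisheye: a pixel r from the principal point sees the ray r / f radians off the axis. A picture is of the moment at which its call begins: read the wrist's pose just before it. get_calibration takes no time and is no camera call.
- hand_in(): hands the job in, once; it reports no verdict.
The state is a dict: "t": time; "qpos": joint angles; "qd": joint speeds; "tau": joint torques, N m; "ee_pos": TCP position; "ee_rot": TCP orientation; "ft_force": force on the tool from outside, world axes, zero at the start; "wrist_torque": the same for the moment, N m; "width": opening from 0.0 (shut) to 1.0 (fully open).
Only numpy, scipy, OpenCV 4.12 (cv2) and the standard library are available. Lean on these libraries where they do the work, as an engineer would, in place of code of your own. Each camera call takes 0.05 s, during which the arm holds its last target. There are 200 camera calls.

## Working session

There is one attempt and no reset: what is moved stays moved. The work goes in short steps, Python scripts to look and compute and a tool call to move; the robot and the scene stay as the last step left them, time stands still between calls to the robot, and variables do not carry over. Pictures are saved under pics/ and viewed, about 8 in all and at most 12, crops included, and the job is handed in when it is done.

Besides the shell and the picture viewer there is one more tool, called after "Request:" as name([rows], argument=value, ...), one row to a line, values as JSON. servo_tool: Moves the arm, as the interface text tells. Its arguments: {"type":"object","properties":{"deltas":{"type":"array"},"newtons":{"type":"number"}},"required":["deltas"]}

```bash
mkdir -p pics
cat > h.py <<'E'
import numpy as np,cv2
from plant import *
from scipy.spatial.transform import Rotation as Ro
def snap(n,f):
    s=state(); im=grab_frame(n); cv2.imwrite('pics/'+f,im[:,:,::-1]); return s,im
def ray(n,u,v):
    c=get_calibration(n); f=200/np.tan(np.radians(c['vertical_fov'])/2)
    d=np.array([(u-c['cx'])/f,(v-c['cy'])/f,1]); R=np.array(c['R']); return -R.T@np.array(c['t']), R.T@d
def atz(n,u,v,z):
    o,d=ray(n,u,v); return o+d*(z-o[2])/d[2]
def proj(n,X):
    c=get_calibration(n); f=200/np.tan(np.radians(c['vertical_fov'])/2)
    p=np.array(c['R'])@np.array(X)+np.array(c['t']); return p[0]/p[2]*f+c['cx'],p[1]/p[2]*f+c['cy']
def wat(s,u,v,z):
    c=get_calibration('wrist'); f=200/np.tan(np.radians(c['vertical_fov'])/2); H=np.array(c['hand_eye'])
    a=np.array([u-c['cx'],v-c['cy']]); r=np.hypot(*a); th=r/f
    d=np.r_[np.sin(th)*a/max(r,1e-9),np.cos(th)]
    R=Ro.from_quat(s['ee_rot']).as_matrix(); o=R@H[:3,3]+s['ee_pos']; d=R@H[:3,:3]@d
    return o+d*(z-o[2])/d[2]
E
python3 - <<'E'
from h import *
for n in('scene','side','wrist'):
    s,im=snap(n,n+'0.png'); print(get_calibration(n))
print(state())
E
```

```text
{'vertical_fov': 56.909416593805126, 'cx': 311.4705069082283, 'cy': 194.78556844527637, 'R': array([[-0.13819702,  0.99029841,  0.01451342],
       [ 0.73985504,  0.11296723, -0.66321408],
       [-0.65841939, -0.08091638, -0.74828901]]), 't': array([ 0.08750584, -0.35032034,  1.3296614 ])}
{'vertical_fov': 48.18552455732575, 'cx': 315.73919881096276, 'cy': 200.86715958645414, 'R': array([[-0.88792995, -0.45993869,  0.00606623],
       [-0.35872676,  0.684161  , -0.6350109 ],
       [ 0.28791581, -0.56602131, -0.77247936]]), 't': array([0.48908773, 0.25147295, 0.89710852])}
{'vertical_fov': 65.70646984690485, 'cx': 318.8992770918365, 'cy': 200.72157264338998, 'hand_eye': array([[-6.84955601e-04, -9.48534499e-01, -3.16673073e-01,
         8.19438165e-02],
       [ 9.99999452e-01, -3.98990326e-04, -9.67872431e-04,
        -3.09063784e-04],
       [ 7.91710899e-04, -3.16673563e-01,  9.48534252e-01,
        -1.72095074e-01],
       [ 0.00000000e+00,  0.00000000e+00,  0.00000000e+00,
         1.00000000e+00]])}
{'t': 0.15, 'qpos': array([-9.68377024e-01,  2.55581363e-01,  1.07296506e-01, -3.36002191e-04,
       -1.42389594e+00, -2.84581553e-01]), 'qd': array([-1.03055959e-04, -3.01921809e-03,  4.01111597e-03,  1.87513133e-03,
       -4.60665218e-04,  9.90480813e-05]), 'tau': array([-7.71098912e-04, -3.86946094e+01,  2.38080668e+01,  5.36670819e+00,
       -4.59129398e-03,  1.46381740e-05]), 'ee_pos': array([ 0.17178142, -0.52204778,  0.20051992]), 'ee_rot': array([-1.58226363e-01,  9.87402609e-01,  6.96572795e-04, -1.46943528e-04]), 'ft_force': array([-0.30052527,  0.0702349 , -0.17411997]), 'wrist_torque': array([ 0.00392832, -0.01694272,  0.03669207]), 'width': 0.9954166018733592}
```

View pics/scene0.png

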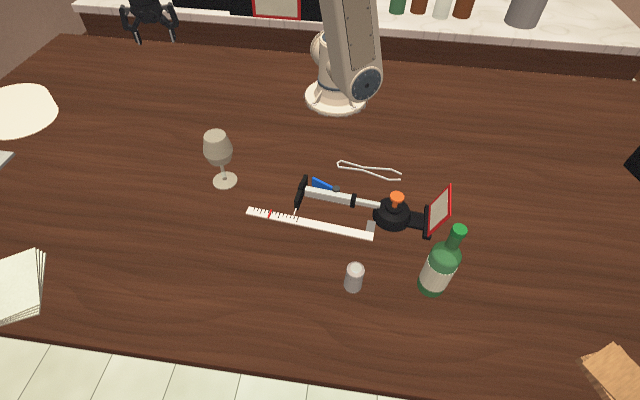

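View pics/side0.png

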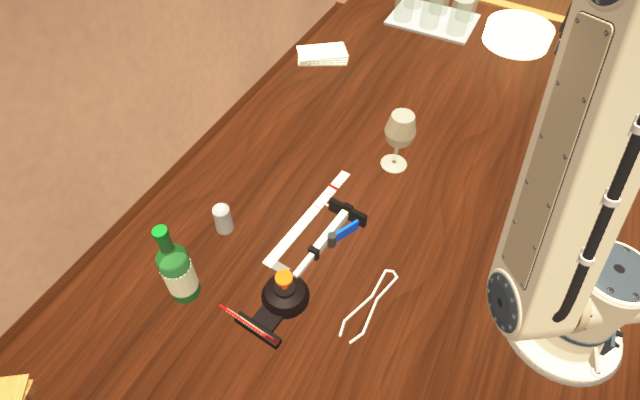

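Scene view: plunger at (397,196), red mark at (270,213), blue lever (323,185), cross foot (300,192), glass (225,180), bottle (433,290), shaker (354,290), tongs (370,170). The side view gives plunger (284,278), mark (335,186), foot (348,211).

Run:
```python
from h import *
np.set_printoptions(precision=4,suppress=True)
def cent(n,lo,hi,box):
    im=cv2.imread(f'pics/{n}0.png'); h=cv2.cvtColor(im,cv2.COLOR_BGR2HSV)
    m=cv2.inRange(h,lo,hi); k=np.zeros_like(m); x0,y0,x1,y1=box; k[y0:y1,x0:x1]=1
    p=cv2.findNonZero(m*k); return p[:,0].mean(0),len(p)
def tri(a,b):
    (o,d),(p,e)=ray('scene',*a),ray('side',*b); d/=np.linalg.norm(d);e/=np.linalg.norm(e)
    t=np.linalg.lstsq(np.c_[d,-e],p-o,rcond=None)[0]; A=o+d*t[0];B=p+e*t[1]; return (A+B)/2,np.linalg.norm(A-B)
R=((0,150,100),(6,255,255))
O=((8,150,150),(20,255,255)); B=((100,120,80),(125,255,255))
for nm,c,b1,b2 in(('mark',R,(262,205,280,222),(325,176,345,196)),('plung',O,(385,185,410,212),(270,265,300,300)),('lever',B,(305,170,345,200),(322,215,365,250))):
    try:
        a,na=cent('scene',*c,b1); b,nb=cent('side',*c,b2); print(nm,a,na,b,nb,*tri(a,b))
        z={'mark':.007,'plung':.075,'lever':.034}[nm]; print(atz('scene',*a,z),atz('side',*b,z))
    except Exception as e: print(nm,e)
print('plunger top',atz('scene',397,195,.082),atz('side',284,277,.082))
for n,p in (('glass',(225,181)),('oil',(433,288)),('shaker',(353,288))): print(n,atz('scene',*p,0))
for p in((338,163),(401,178),(400,170)): print('tongs',atz('scene',*p,.003))
# crops for viewing
a=cv2.resize(cv2.imread('pics/scene0.png')[150:260,235:460],None,fx=3.5,fy=3.5,interpolation=2)
cv2.imwrite('pics/c1.png',a)
s=cv2.imread('pics/side0.png')[160:350,210:410]; cv2.imwrite('pics/c2.png',cv2.resize(s,None,fx=3,fy=3,interpolation=2))
```

```text
mark [269.5333 212.7333] 15 [332.0556 185.9444] 18 [ 0.565  -0.1186  0.0097] 0.003335283667551769
[ 0.5616 -0.1208  0.007 ] [ 0.5663 -0.1188  0.007 ]
plung [396.4479 197.0613] 163 [283.38   276.4067] 150 [0.5217 0.1952 0.0786] 9.642733875154303e-05
[0.5184 0.1959 0.075 ] [0.5228 0.1935 0.075 ]
lever [320.4248 183.7778] 153 [346.7143 229.2857] 224 [0.469  0.003  0.0372] 0.005783376267010821
[0.4637 0.0003 0.034 ] [0.4707 0.004  0.034 ]
plunger top [0.5178 0.196  0.082 ] [0.5188 0.1974 0.082 ]
glass [ 0.4621 -0.2717  0.    ]
oil [0.7146 0.2893 0.    ]
shaker [0.7411 0.1097 0.    ]
tongs [0.3423 0.0391 0.003 ]
tongs [0.3767 0.2241 0.003 ]
tongs [0.344  0.2219 0.003 ]
```

View pics/c1.png

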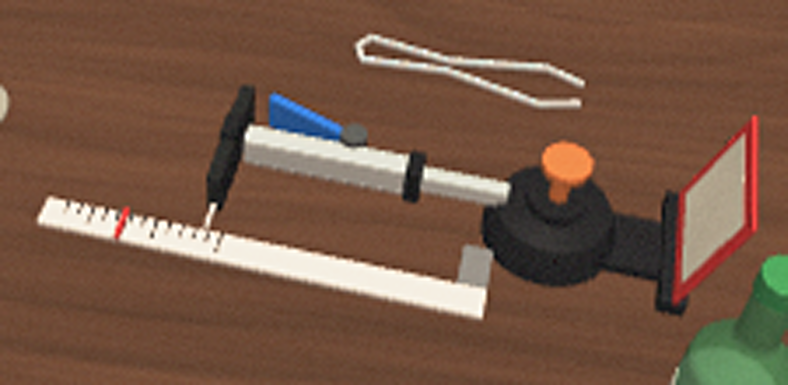

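Blown up, the scene shows the pointer near the in position, the red mark about 60 mm further out, the lever open, and the glass in line with the leg beyond the scale. Plunger to mark measures 318 mm. That fits mark x = 308 mm, or 62 mm out, and the stand's x axis at about -96.3° world. I'll turn the tool and rise first.

Request:
servo_tool([
  [0,[0,0,-5],-9.4],
  [0,[0,0,-5],-9.4],
  [0,[0,0,-5],-9.4],
  [0,[0,0,-5],-9.4],
  [0,[0,0,-5],-9.4],
  [0,[0,0,0],-9.4],
  [0,[0,0,0],-9.0],
], newtons=30)

```text
t: 1.02
ee_pos: [0.1714, -0.5204, 0.2234]
ee_rot: [-0.68, 0.733, 0.004, 0.001]
ft_force: [0.2, -0.4, 0.1]
width: -0.001
```

Request:
servo_tool([
  [0,[-47,-17,0],0],
  [0,[-47,-17,0],0],
  [0,[-47,-17,0],0],
  [0,[-47,-17,0],0],
  [0,[-47,-17,0],0],
  [0,[-47,-17,0],0],
  [0,[-47,-17,0],0],
  [0,[-47,-17,0],0],
  [0,[-47,-17,0],0],
  [0,[-47,-17,0],0],
  [0,[-47,-17,0],0],
  [0,[-47,-17,0],0],
  [0,[-47,-17,0],0],
  [0,[0,0,0],0],
])

```text
t: 2.78
ee_pos: [0.4415, 0.0926, 0.2243]
ee_rot: [-0.68, 0.733, 0.006, 0.002]
ft_force: [-0.2, -1.4, -0.5]
width: -0.001
```

Run:
```python
from h import *
s,im=snap('wrist','w1.png'); print(s['t'],s['ee_pos'],s['ee_rot'],s['qpos'])
R=Ro.from_quat(s['ee_rot']).as_matrix(); print(R, R.T@(np.r_[.519,.197,.1]-s['ee_pos']))
```

```text
2.775 [0.44149644 0.09261639 0.22432843] [-0.68038684  0.73282208  0.00649475  0.0018336 ] [ 0.54364796  0.05363872 -0.07038011 -0.01356962 -1.4458381  -0.61613635]
[[-0.07414077 -0.99722882 -0.00615047]
 [-0.99718118  0.07406313  0.0120141 ]
 [-0.01152529  0.00702387 -0.99990891]] [-0.10840262 -0.07043107  0.1250945 ]
```

View pics/w1.png

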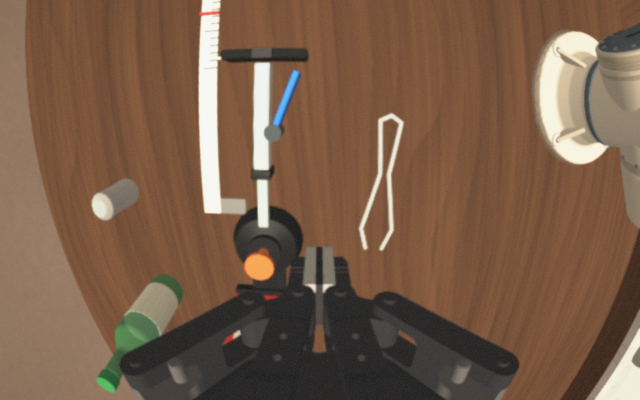

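The wrist view from above shows plunger (259,266), mark (210,13), pointer tip (219,58), sleeve centre line (262,70)-(263,165), pin (274,132), lever tip (296,73) and foot ends (222,55) and (307,55).

Run:
```python
from h import *
np.set_printoptions(precision=4,suppress=True)
s=dict(ee_pos=np.array([0.44149644,0.09261639,0.22432843]),ee_rot=[-0.68038684,0.73282208,0.00649475,0.0018336])
P=dict(plung=(259,266,.082),mark=(210,13,.009),ptr=(219,58,.012),s1=(262,70,.046),s2=(262,165,.046),pin=(274,132,.05),tip=(296,73,.05),f1=(222,55,.046),f2=(307,55,.046),l1=(204.5,20,.004),l2=(204.5,212,.004),r1=(219,20,.004),r2=(220,195,.004))
W={k:wat(s,*v) for k,v in P.items()}
for k,v in W.items(): print(k,v)
for a,b in(('s2','s1'),('l2','l1'),('r2','r1')):
    d=W[b]-W[a]; print(a,np.degrees(np.arctan2(d[1],d[0])))
for ang in(-96.35,-95):
  for o in (W['plung'],np.array([.519,.197,0])):
    c,q=np.cos(np.radians(ang)),np.sin(np.radians(ang)); R=np.array([[c,-q],[q,c]])
    print(ang,{k:np.round(1e3*(R.T@(v-o)[:2])) for k,v in W.items()})
```

```text
plung [0.5192 0.1936 0.082 ]
mark [ 0.562  -0.1189  0.009 ]
ptr [ 0.5531 -0.0553  0.012 ]
s1 [ 0.4942 -0.0283  0.046 ]
s2 [0.5055 0.0807 0.046 ]
pin [0.4867 0.0432 0.05  ]
tip [ 0.4565 -0.0204  0.05  ]
f1 [ 0.5389 -0.0526  0.046 ]
f2 [ 0.4431 -0.0401  0.046 ]
l1 [ 0.5717 -0.1122  0.004 ]
l2 [0.6064 0.1486 0.004 ]
r1 [ 0.552  -0.1081  0.004 ]
r2 [0.5782 0.1254 0.004 ]
s2 -95.91091412853417
l2 -97.57860290960079
r2 -96.41525468674574
-96.35 {'plung': array([0., 0.]), 'mark': array([306.,  77.]), 'ptr': array([244.,  61.]), 's1': array([223.,  -0.]), 's2': array([114.,  -1.]), 'pin': array([153., -16.]), 'tip': array([220., -39.]), 'f1': array([243.,  47.]), 'f2': array([241., -50.]), 'l1': array([298.,  86.]), 'l2': array([35., 92.]), 'r1': array([296.,  66.]), 'r2': array([61., 66.])}
-96.35 {'plung': array([3., 1.]), 'mark': array([309.,  78.]), 'ptr': array([247.,  62.]), 's1': array([227.,   0.]), 's2': array([117.,  -1.]), 'pin': array([156., -15.]), 'tip': array([223., -38.]), 'f1': array([246.,  47.]), 'f2': array([244., -49.]), 'l1': array([302.,  87.]), 'l2': array([38., 92.]), 'r1': array([300.,  67.]), 'r2': array([65., 67.])}
-95 {'plung': array([0., 0.]), 'mark': array([308.,  70.]), 'ptr': array([245.,  55.]), 's1': array([223.,  -6.]), 's2': array([114.,  -4.]), 'pin': array([153., -19.]), 'tip': array([219., -44.]), 'f1': array([244.,  41.]), 'f2': array([240., -55.]), 'l1': array([300.,  79.]), 'l2': array([37., 91.]), 'r1': array([298.,  59.]), 'r2': array([63., 65.])}
-95 {'plung': array([3., 1.]), 'mark': array([311.,  70.]), 'ptr': array([248.,  56.]), 's1': array([227.,  -5.]), 's2': array([117.,  -3.]), 'pin': array([156., -19.]), 'tip': array([222., -43.]), 'f1': array([247.,  42.]), 'f2': array([243., -55.]), 'l1': array([303.,  79.]), 'l2': array([41., 91.]), 'r1': array([301.,  59.]), 'r2': array([66., 65.])}
```

Every point agrees with the given sizes to 2–3 mm: axis -96.35°, origin (0.519, 0.1955), 62 mm out to the mark. Next, the plunger.

Request:
servo_tool([
  [0,[-39,-26,0],0],
  [0,[-39,-26,20],0],
  [0,[-35,-22,40],0],
  [0,[0,0,40],1.0],
  [0,[0,0,10],1.0],
  [0,[0,0,0],0],
])

```text
t: 3.58
ee_pos: [0.5256, 0.1972, 0.116]
ee_rot: [-0.665, 0.747, 0.005, 0.004]
ft_force: [-0.9, -0.5, -0.2]
width: 0.001
```

```bash
cat >> h.py <<'E'
def rel(X):
    s=state(); R=Ro.from_quat(s['ee_rot']).as_matrix()
    print('t',round(s['t'],2),'ee',s['ee_pos'].round(4),'yawx',np.degrees(np.arctan2(R[1,0],R[0,0])).round(2),'tilt',R[:,2].round(4),'F',s['ft_force'].round(2),'w',round(s['width'],3))
    print('delta tool mm',(1e3*R.T@(np.array(X)-s['ee_pos'])).round(1))
    a=np.radians(-96.35); C=np.array([[np.cos(a),np.sin(a)],[-np.sin(a),np.cos(a)]]); print('stand xy mm',(1e3*C@(s['ee_pos'][:2]-[.519,.1955])).round(1))
E
python3 -c "
from h import *
rel([.519,.1955,.07])"
```

```text
t 3.58 ee [0.5256 0.1972 0.116 ] yawx -96.68 tilt [-0.0013  0.0126 -0.9999] F [-0.94 -0.47 -0.21] w 0.001
delta tool mm [ 3.   6.2 46. ]
stand xy mm [-2.4  6.4]
```

Request:
servo_tool([
  [0,[2,6,18],0],
  [0,[1,0,12],0],
  [0,[0,0,8],0],
  [0,[0,0,6],0],
  [0,[0,0,5],0],
  [0,[0,0,4],0],
])

```text
t: 4.32
ee_pos: [0.5239, 0.1958, 0.0689]
ee_rot: [-0.665, 0.747, 0.003, 0.01]
ft_force: [0.6, 0.6, 0.6]
width: 0.002
```

Run:
```python
from h import *
rel([.519,.1955,.066])
a=grab_frame('scene')[140:260,330:480]; b=grab_frame('side')[210:340,220:370]
cv2.imwrite('pics/p1.png',np.hstack([cv2.resize(x,(400,330),interpolation=2) for x in(a,b)])[:,:,::-1])
```

```text
t 4.33 ee [0.5239 0.1958 0.0689] yawx -96.69 tilt [ 0.0108  0.0181 -0.9998] F [0.62 0.58 0.57] w 0.002
delta tool mm [0.9 4.8 2.9]
stand xy mm [-0.8  4.8]
```

View pics/p1.png

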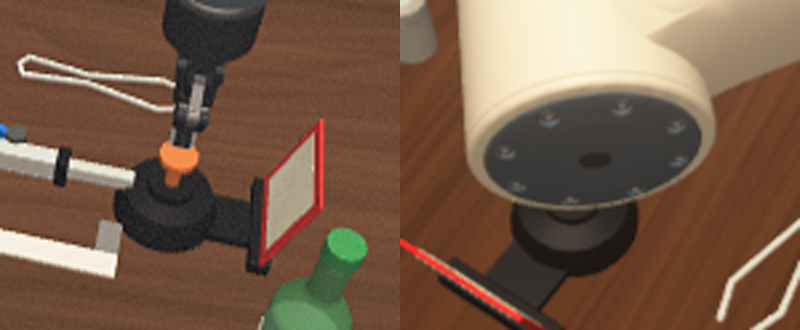

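Run:
```python
from h import *
p=state()['ee_pos']
print(state()['t'],p,proj('scene',p),proj('scene',[.519,.1955,.082]),proj('scene',[.519,.1955,.070]))
s,im=snap('wrist','w2.png'); im2=grab_frame('scene')
a=cv2.resize(im[200:400,200:440],(400,333),interpolation=2);b=cv2.resize(im2[150:220,350:435],(400,333),interpolation=2)
cv2.imwrite('pics/p2.png',np.hstack([a,b])[:,:,::-1])
```

```text
4.425 [0.52350845 0.19560815 0.06858781] (np.float64(395.85547841239855), np.float64(200.25762399876658)) (np.float64(396.7974612889564), np.float64(195.33907156939853)) (np.float64(395.89452936096643), np.float64(198.52706908909997))
```

View pics/p2.png

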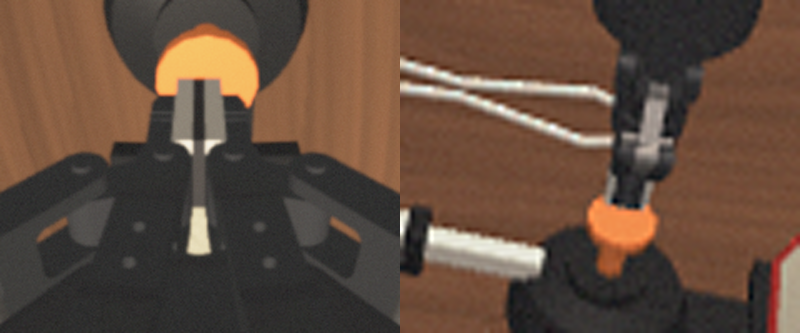

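The fingertips sit at the disc top, and the disc isn't pressed yet. There is no contact force, so the shut tips seem to end above the nominal TCP. I'll keep pressing gently and watch the force.

Request:
servo_tool([
  [0,[0,4,3],0],
  [0,[0,0,3],0],
  [0,[0,0,3],0],
])

```text
t: 4.9
ee_pos: [0.5199, 0.1967, 0.0601]
ee_rot: [-0.665, 0.747, 0.003, 0.01]
ft_force: [0.1, -0.0, -0.1]
width: 0.001
```

Request:
servo_tool([
  [0,[0,0,4],0],
  [0,[0,0,3],0],
  [0,[0,0,3],0],
])

```text
t: 5.28
ee_pos: [0.5201, 0.1968, 0.0497]
ee_rot: [-0.665, 0.747, 0.003, 0.01]
ft_force: [-2.0, -0.2, 4.9]
width: 0.002
```

Run:
```python
from h import *
rel([.519,.1955,.066])
s,im=snap('wrist','w3.png'); im2=grab_frame('scene')
a=cv2.resize(im[200:400,200:440],(400,333),interpolation=2);b=cv2.resize(im2[150:220,350:435],(400,333),interpolation=2)
cv2.imwrite('pics/p3.png',np.hstack([a,b])[:,:,::-1])
for n,I in(('scene',im2),('scene0',cv2.imread('pics/scene0.png')[:,:,::-1])):
    m=cv2.inRange(cv2.cvtColor(np.ascontiguousarray(I),cv2.COLOR_RGB2HSV),(8,150,150),(20,255,255))[185:215,380:412]
    p=cv2.findNonZero(m)[:,0]; print(n,p.mean(0),p.min(0),p.max(0),len(p))
```

```text
t 5.28 ee [0.5201 0.1968 0.0497] yawx -96.67 tilt [ 0.0117  0.0183 -0.9998] F [-2.   -0.24  4.95] w 0.002
delta tool mm [  1.1   0.7 -16.3]
stand xy mm [-1.4  0.9]
scene [16.02020202 14.70707071] [10  7] [23 22] 99
scene0 [16.44785276 12.06134969] [10  5] [24 21] 163
```

Contact started at about z = 0.053 with 5 N. Carrying on to the stop.

Request:
servo_tool([
  [0,[0,0,4],0],
  [0,[0,0,4],0],
  [0,[0,0,4],0],
])

```text
t: 5.75
ee_pos: [0.5203, 0.1968, 0.0398]
ee_rot: [-0.665, 0.747, 0.003, 0.011]
ft_force: [-6.9, -2.6, 23.6]
width: -0.002
```

Request:
servo_tool([
  [0,[0,0,2],0],
  [0,[0,0,2],0],
])

```text
t: 6.0
ee_pos: [0.5204, 0.1968, 0.04]
ee_rot: [-0.665, 0.746, 0.002, 0.012]
ft_force: [-8.0, -0.5, 14.8]
width: 0.0
```

Run:
```python
from h import *
rel([.519,.1955,.066])
s,im=snap('wrist','w4.png'); im2=grab_frame('scene')
a=cv2.resize(im[200:400,200:440],(400,333),interpolation=2);b=cv2.resize(im2[150:220,350:435],(400,333),interpolation=2)
cv2.imwrite('pics/p4.png',np.hstack([a,b])[:,:,::-1])
```

```text
t 6.0 ee [0.5204 0.1968 0.04  ] yawx -96.55 tilt [ 0.0149  0.0183 -0.9997] F [-7.95 -0.47 14.83] w 0.0
delta tool mm [  0.9   1.  -26.1]
stand xy mm [-1.4  1.3]
```

View pics/p4.png

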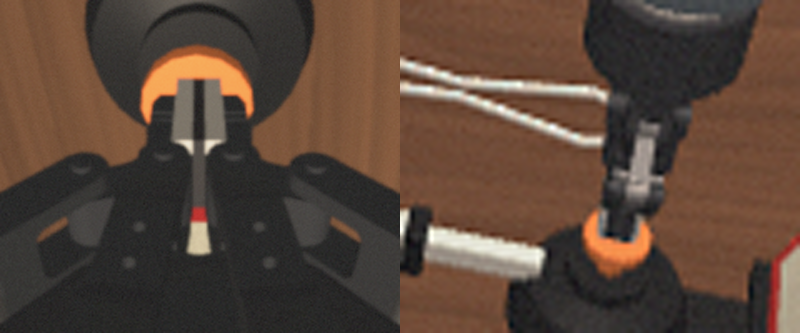

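The plunger is down at its stop: stem hidden, force 15–24 N, z steady at 0.040. The shut tips are therefore about 30 mm behind the reported TCP, and I'll allow for that. Now release, rise, open and move over the leg.

Request:
servo_tool([
  [0,[0,0,-20],0],
  [0,[0,0,-40],0],
  [85,[0,0,-40],0],
  [85,[40,2,0],0],
  [85,[46,2,0],0],
  [85,[46,2,0],0],
  [85,[46,2,0],0],
  [85,[40,1,0],0],
  [85,[0,0,0],0],
  [85,[0,0,0],0],
], newtons=25)

```text
t: 7.35
ee_pos: [0.4855, -0.0252, 0.1383]
ee_rot: [-0.666, 0.746, 0.001, 0.015]
ft_force: [0.4, -0.2, -0.6]
width: 0.996
```

Run:
```python
from h import *
rel([.4864,-.0253,.04])
snap('wrist','w5.png')
```

```text
t 7.35 ee [ 0.4855 -0.0252  0.1383] yawx -96.49 tilt [ 0.0198  0.0214 -0.9996] F [ 0.39 -0.18 -0.55] w 0.996
delta tool mm [ 2.3  0.8 98.2]
stand xy mm [223.   -8.9]
```

View pics/w5.png

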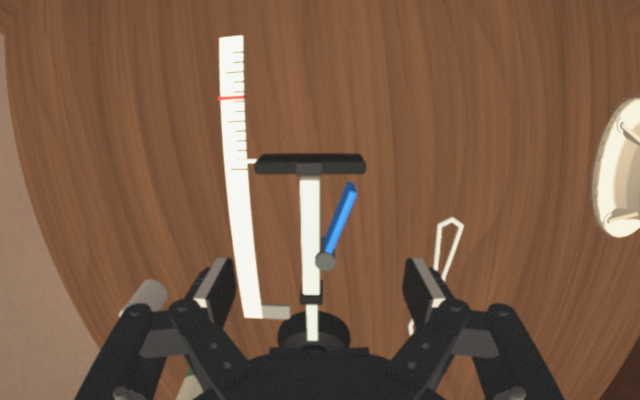

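The wrist view shows the fingers straddling the leg. Pointer tip (247,161), mark (231,98), lever tip (351,187), foot inner edge about row 172.

Request:
servo_tool([
  [85,[1,0,50],0],
  [85,[1,0,45],0],
  [85,[0,0,15],0],
  [85,[0,0,0],0],
])

```text
t: 7.9
ee_pos: [0.4899, -0.0207, 0.0259]
ee_rot: [-0.668, 0.744, 0.001, 0.016]
ft_force: [0.4, 0.1, 1.0]
width: 0.994
```

Run:
```python
from h import *
np.set_printoptions(precision=4,suppress=True)
s=dict(ee_pos=np.array([0.4855,-0.0252,0.1383]),ee_rot=[-0.666,0.746,0.001,0.015])
a=np.radians(-96.35); C=np.array([[np.cos(a),np.sin(a)],[-np.sin(a),np.cos(a)]])
for k,v in dict(mark=(231,98,.009),ptr=(247,161,.012),sl=(311,200,.046),tip=(351,187,.05),f1=(258,172,.046),f2=(364,172,.046)).items():
    w=wat(s,*v); print(k,w,(1e3*C@(w[:2]-[.519,.1955])).round(1))
rel([.4864,-.0253,-.018])
```

```text
mark [ 0.5635 -0.1193  0.009 ] [307.9  79.1]
ptr [ 0.5566 -0.0546  0.012 ] [244.4  65. ]
sl [ 0.4949 -0.0185  0.046 ] [215.3  -0.2]
tip [ 0.4583 -0.0281  0.05  ] [229.  -35.6]
f1 [ 0.5387 -0.0498  0.046 ] [241.6  46.7]
f2 [ 0.4455 -0.0394  0.046 ] [241.6 -47. ]
t 7.9 ee [ 0.4899 -0.0207  0.0259] yawx -96.14 tilt [ 0.0229  0.0222 -0.9995] F [0.43 0.15 1.01] w 0.994
delta tool mm [ 6.1  3.8 43.7]
stand xy mm [218.1  -5. ]
```

Request:
servo_tool([
  [85,[4,4,0],0],
  [85,[1,0,15],0],
  [85,[1,0,15],0],
  [85,[0,0,12],0],
  [85,[0,0,0],0],
])

```text
t: 8.52
ee_pos: [0.4898, -0.0237, -0.0126]
ee_rot: [-0.669, 0.743, -0.002, 0.02]
ft_force: [0.1, -0.9, 0.4]
width: 0.995
```

Run:
```python
from h import *
rel([.4864,-.0253,-.018])
snap('wrist','w6.png')
```

```text
t 8.53 ee [ 0.4898 -0.0237 -0.0126] yawx -95.95 tilt [ 0.032   0.0239 -0.9992] F [ 0.15 -0.85  0.37] w 0.995
delta tool mm [2.1 3.3 5.3]
stand xy mm [221.1  -4.8]
```

View pics/w6.png

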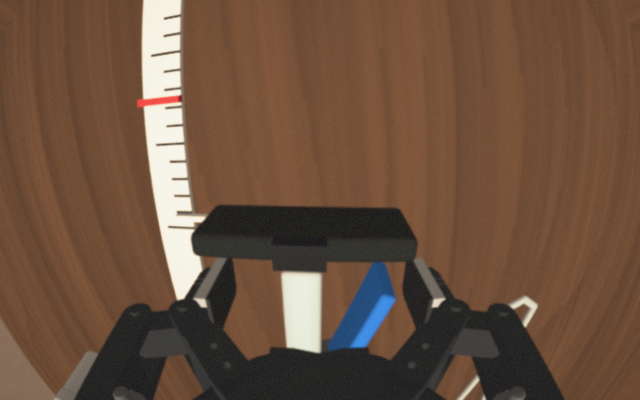

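The pads stand either side of sleeve and lever, just short of the foot face (row ~255), with the lever open and the tongs clear. Pushing out now.

Request:
servo_tool([
  [85,[0,0,3],0],
  [85,[6,0,0],0],
  [85,[8,0,0],0],
  [85,[10,0,0],0],
  [85,[10,0,0],0],
  [85,[10,0,0],0],
  [85,[8,0,0],0],
  [85,[5,0,0],0],
  [85,[0,0,0],0],
])

```text
t: 9.7
ee_pos: [0.4852, -0.0832, -0.015]
ee_rot: [-0.668, 0.743, -0.002, 0.023]
ft_force: [-1.5, 3.3, 1.9]
width: 0.998
```

Run:
```python
from h import *
rel([.4864,-.0253,-.018])
snap('wrist','w7.png')
```

```text
t 9.7 ee [ 0.4852 -0.0832 -0.015 ] yawx -96.05 tilt [ 0.0366  0.0267 -0.999 ] F [-1.46  3.27  1.92] w 0.998
delta tool mm [-57.6   5.    4.6]
stand xy mm [280.7  -2.8]
```

View pics/w7.png

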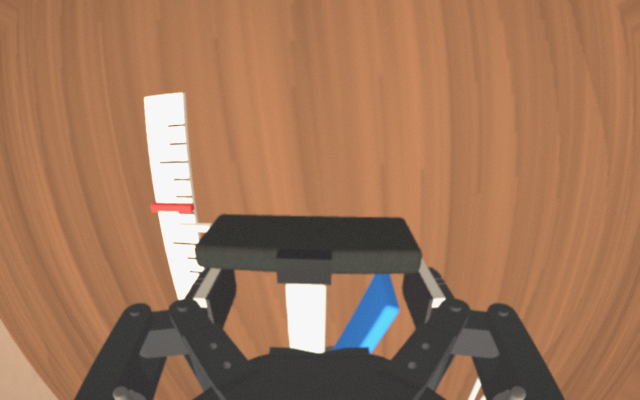

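Pushed well. Pointer tip is near (183,226) and the mark's near edge near (173,212), so it is just short. Measuring.

```bash
cat >> h.py <<'E'
def gap(s,m,p):
    a=np.radians(-96.35); C=np.array([[np.cos(a),np.sin(a)],[-np.sin(a),np.cos(a)]])
    f=lambda q,z:1e3*C@(wat(s,*q,z)[:2]-[.519,.1955])
    M,P=f(m,.009),f(p,.012); print('mark',M.round(1),'ptr',P.round(1),'ptr-mark',(P-M)[0].round(2))
E
python3 - <<'E'
from h import *
s=state(); gap(s,(173,208),(183,226))
im=cv2.imread('pics/w7.png')
# red rows along mark; pointer profile between strip edge and foot
h=cv2.cvtColor(im,cv2.COLOR_BGR2HSV); m=cv2.inRange(h,(0,150,80),(6,255,255))|cv2.inRange(h,(174,150,80),(180,255,255))
p=cv2.findNonZero(m[150:300,120:220])[:,0]+[120,150]
for x in (155,165,173,180,188): q=p[p[:,0]==x]; print(x,q[:,1].min() if len(q) else 0,q[:,1].max() if len(q) else 0)
print(im[216:236,[176,180,184,188,192,198,202,206]].sum(2))
E
```

```text
mark [308.7  77.7] ptr [299.3  71.4] ptr-mark -9.37
155 203 212
165 204 206
173 204 206
180 204 206
188 204 206
[[741 741 741 741 741 393 389 391]
 [741 741 741 741 741 398 392 380]
 [741 741 741 741 741 416 395 389]
 [741 741 741 741 741 421 384 381]
 [741 741 741 741 741 426 390 388]
 [741 741 741 741 741 435 384 388]
 [741 740 740 740 741 490 444 443]
 [741 716 698 703 714 585 562 552]
 [741 715 681 678 682 638 635 631]
 [741 740 737 734 733 713 706 703]
 [741 741 741 741 741 740 740 739]
 [741 741 741 741 741 741 741 741]
 [741 741 741 741 741 741 741 741]
 [741 741 741 741 741 741 741 741]
 [741 741 741 741 741 741 741 739]
 [741 741 741 741 741 732 735 675]
 [741 741 741 741 741 629 596 398]
 [741 741 741 741 741 585 417 210]
 [741 741 741 741 741 606 352 155]
 [741 741 741 741 741 626 327 150]]
```

Both checks agree: the foot is about 9–10 mm short of the mark.

Request:
servo_tool([
  [85,[5,1,0],0],
  [85,[4,0,0],0],
  [85,[0,0,0],0],
  [85,[0,0,0],0],
])

```text
t: 10.25
ee_pos: [0.4843, -0.0917, -0.015]
ee_rot: [-0.669, 0.743, -0.003, 0.023]
ft_force: [-0.3, 4.4, 1.6]
width: 0.998
```

Run:
```python
from h import *
rel([.4864,-.0253,-.018])
s,im=snap('wrist','w8.png')
g=grab_frame('scene'); f=grab_frame('side')
cv2.imwrite('pics/p8.png',np.vstack([cv2.resize(im[190:260,130:250],(600,350),interpolation=2),np.hstack([cv2.resize(g[185:235,245:305],(300,250),interpolation=2),cv2.resize(f[160:220,310:382],(300,250),interpolation=2)])])[:,:,::-1])
```

```text
t 10.25 ee [ 0.4843 -0.0917 -0.015 ] yawx -95.98 tilt [ 0.0383  0.0268 -0.9989] F [-0.26  4.39  1.61] w 0.998
delta tool mm [-66.1   4.9   4.9]
stand xy mm [289.3  -2.8]
```

View pics/p8.png

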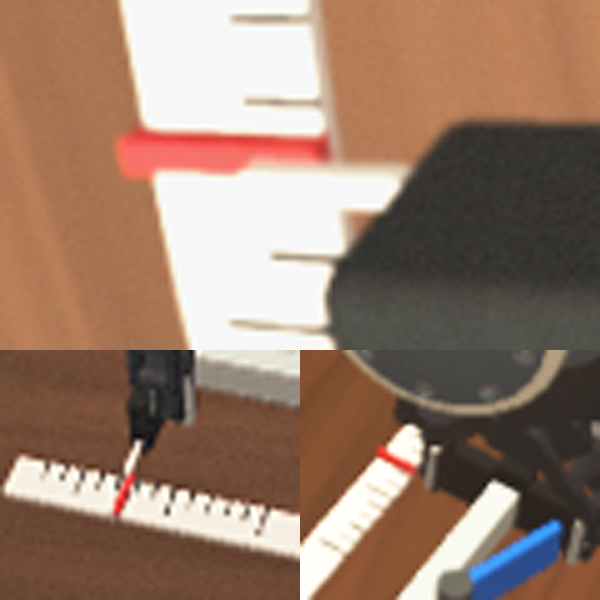

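Run:
```python
from h import *
s=state(); 
for m,p in(((180,219),(181,225)),((175,219.5),(181,224))): gap(s,m,p)
# scene check: pointer tip/ mark
c=lambda u,v:(245+u/5,185+v/5)
a=np.radians(-96.35); C=np.array([[np.cos(a),np.sin(a)],[-np.sin(a),np.cos(a)]])
for n,q,z in(('mark',c(124,145),.009),('ptr',c(133,125),.012),('ptrbase',c(140,100),.012)): print(n,(1e3*C@(atz('scene',*q,z)[:2]-[.519,.1955])).round(1))
```

```text
mark [310.7  74.4] ptr [308.4  72.7] ptr-mark -2.27
mark [310.2  77.7] ptr [309.   72.6] ptr-mark -1.21
mark [306.9  82.6]
ptr [305.7  71. ]
ptrbase [307.5  53.8]
```

The pointer is about 1.5 mm short, so a small push and hold, then close in stages.

Request:
servo_tool([
  [85,[1.5,0,0],0],
  [85,[0.2,0,0],0],
  [85,[0.2,0,0],0],
  [85,[0,0,0],0],
])

```text
t: 10.9
ee_pos: [0.4841, -0.0933, -0.0149]
ee_rot: [-0.669, 0.743, -0.003, 0.023]
ft_force: [-1.2, 4.6, 3.3]
width: 0.996
```

Request:
servo_tool([
  [60,[0,0,0],0],
  [50,[0,0,0],0],
  [40,[0,0,0],0],
  [40,[0,0,0],0],
])

```text
t: 11.4
ee_pos: [0.4791, -0.0934, -0.0165]
ee_rot: [-0.669, 0.743, 0.0, 0.02]
ft_force: [0.5, 4.9, 3.5]
width: 0.469
```

Run:
```python
from h import *
rel([.4864,-.0253,-.018])
s,im=snap('wrist','w9.png')
print(im[205:236,[181,200,205]].tolist()[::2])
```

```text
t 11.4 ee [ 0.4791 -0.0934 -0.0165] yawx -96.02 tilt [ 0.0292  0.0274 -0.9992] F [0.52 4.9  3.54] w 0.469
delta tool mm [-68.4  -0.1   3.5]
stand xy mm [291.5  -7.7]
[[[247, 247, 247], [184, 126, 89], [186, 127, 87]], [[247, 247, 247], [184, 128, 88], [188, 131, 92]], [[247, 247, 247], [184, 127, 90], [188, 128, 88]], [[247, 247, 247], [181, 125, 88], [187, 129, 90]], [[247, 247, 247], [182, 126, 89], [187, 128, 91]], [[160, 146, 131], [181, 124, 88], [186, 127, 88]], [[247, 247, 247], [180, 124, 86], [185, 126, 88]], [[247, 247, 247], [179, 123, 85], [182, 127, 88]], [[247, 245, 236], [181, 125, 88], [148, 105, 76]], [[218, 140, 124], [188, 138, 103], [80, 64, 53]], [[233, 222, 201], [215, 191, 165], [54, 50, 47]], [[247, 247, 247], [214, 194, 170], [55, 52, 49]], [[247, 247, 247], [146, 132, 116], [54, 52, 48]], [[247, 247, 247], [59, 54, 51], [58, 53, 51]], [[247, 247, 247], [55, 55, 50], [53, 52, 47]], [[247, 247, 247], [56, 52, 49], [54, 53, 49]]]
```

Request:
servo_tool([
  [40,[0,-2.5,0],0],
  [38,[0,-2,0],0],
  [35,[0,-1,0],0],
  [32,[0,0,0],0],
])

```text
t: 11.95
ee_pos: [0.4822, -0.094, -0.0173]
ee_rot: [-0.669, 0.743, 0.002, 0.018]
ft_force: [4.1, 3.5, -0.1]
width: 0.375
```

Run:
```python
from h import *
rel([.4864,-.0253,-.018])
```

```text
t 11.95 ee [ 0.4822 -0.094  -0.0173] yawx -96.05 tilt [ 0.0243  0.0276 -0.9993] F [ 4.07  3.51 -0.08] w 0.375
delta tool mm [-68.7   3.1   2.7]
stand xy mm [291.7  -4.6]
```

Request:
servo_tool([
  [28,[0,-1,0],0],
  [24,[0,0,0],0],
  [20,[0,0,0],0],
  [15,[0,0,0],0],
  [15,[0,0,0],0],
], newtons=30)

```text
t: 12.58
ee_pos: [0.4855, -0.0941, -0.0167]
ee_rot: [-0.669, 0.743, 0.001, 0.019]
ft_force: [1.6, 3.6, 1.9]
width: 0.3
```

Run:
```python
from h import *
rel([.4864,-.0253,-.018])
s,im=snap('wrist','w10.png')
g=grab_frame('scene'); f=grab_frame('side')
cv2.imwrite('pics/p10.png',np.vstack([np.hstack([cv2.resize(im[195:375,200:440],(400,300),interpolation=2),cv2.resize(im[190:260,130:224],(400,300),interpolation=2)]),np.hstack([cv2.resize(g[165:235,245:340],(400,300),interpolation=2),cv2.resize(f[160:260,300:430],(400,300),interpolation=2)])])[:,:,::-1])
```

```text
t 12.57 ee [ 0.4855 -0.0941 -0.0167] yawx -95.97 tilt [ 0.0275  0.027  -0.9993] F [1.65 3.62 1.88] w 0.3
delta tool mm [-68.4   6.3   3.2]
stand xy mm [291.5  -1.3]
```

View pics/p10.png

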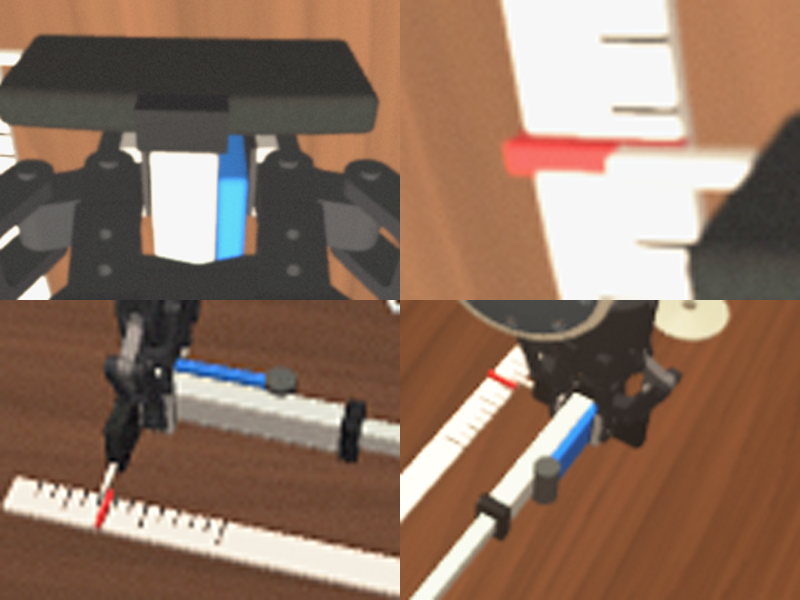

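Lever lies flush along the sleeve, opening about 26 mm against an expected 27 mm closed span. Pointer is on the red mark within about 1 mm. A short hold to check it is steady.

Request:
servo_tool([
  [15,[0.3,0,0],0],
  [15,[0,0,0],0],
  [15,[0,0,0],0],
  [15,[0,0,0],0],
], newtons=40)

```text
t: 13.22
ee_pos: [0.4857, -0.0944, -0.0166]
ee_rot: [-0.669, 0.743, 0.001, 0.019]
ft_force: [2.9, 4.0, 2.0]
width: 0.297
```

Run:
```python
from h import *
rel([.4864,-.0253,-.018]); print(state()['qd'].round(4))
s,im=snap('wrist','w11.png')
h=cv2.cvtColor(np.ascontiguousarray(im),cv2.COLOR_RGB2HSV); m=cv2.inRange(h,(0,120,120),(6,255,255))[205:245,130:200]
p=cv2.findNonZero(m)[:,0]+[130,205]; print('red',p.min(0),p.max(0),p.mean(0))
old=cv2.imread('pics/w10.png')[:,:,::-1]
print('pic shift since grip',cv2.phaseCorrelate(*[cv2.cvtColor(np.ascontiguousarray(x[190:260,130:224]),cv2.COLOR_RGB2GRAY).astype(np.float32) for x in(old,im)]))
mm=im[205:245,[188,194,198]].sum(2); print(mm.T.tolist())
gap(s,(178,226),(181,228))
g=grab_frame('scene'); mo=cv2.inRange(cv2.cvtColor(np.ascontiguousarray(g),cv2.COLOR_RGB2HSV),(8,150,150),(20,255,255))[185:215,380:412]
q=cv2.findNonZero(mo)[:,0]; print('plunger px',q.mean(0),len(q),'(up: 16.4 12.1 163)')
```

```text
t 13.22 ee [ 0.4857 -0.0944 -0.0166] yawx -95.95 tilt [ 0.0279  0.0269 -0.9992] F [2.86 3.96 1.97] w 0.297
delta tool mm [-68.7   6.5   3.2]
stand xy mm [291.8  -1.1]
[-0.      0.0011 -0.0018  0.0032 -0.0006  0.0004]
red [155 221] [196 231] [167.31034483 225.59605911]
pic shift since grip ((0.39182967139522873, 0.02871828428043699), 1.0047596334307283)
[[741, 741, 741, 741, 741, 741, 741, 741, 741, 740, 598, 434, 704, 741, 741, 741, 741, 672, 483, 566, 622, 697, 740, 741, 741, 741, 741, 738, 740, 741, 741, 741, 741, 741, 741, 741, 741, 741, 741, 741], [709, 717, 729, 736, 738, 739, 740, 741, 741, 741, 677, 461, 686, 740, 741, 741, 741, 687, 467, 519, 595, 683, 739, 741, 741, 741, 741, 739, 732, 741, 741, 741, 741, 741, 741, 741, 741, 741, 741, 741], [395, 403, 401, 408, 412, 419, 433, 444, 458, 454, 462, 475, 481, 494, 498, 514, 524, 504, 510, 553, 604, 662, 735, 741, 741, 741, 741, 740, 722, 719, 737, 740, 741, 741, 741, 741, 741, 741, 741, 741]]
mark [310.  77.] ptr [310.3  73.6] ptr-mark 0.31
plunger px [16.44512195 12.09756098] 164 (up: 16.4 12.1 163)
```

Steady, pointer at the mark, plunger up, lever closed and gripped. Handing in.

```bash
python3 -c "
from plant import *
print(hand_in())"
```

```text
the job is handed in; nothing more can be done
None
```

I pumped the plunger and let it come back up, slid the leg out to the red mark, and closed the lever by gripping it and the sleeve together. I handed in at about 13.3 s, still holding the leg. `hand_in()` reports no verdict, so the checks below are my own.

- **Plunger:** it went down to its stop (15–24 N, stem out of sight). At the end its orange head was back at its starting place in the image.
- **Leg before closing:** the pointer measured about 1.5 mm short of the mark with the lever open. I pushed about 1.5 mm further and held it there for half a second before closing.
- **Leg at the end:** the pointer was within about 1 mm of the mark (+0.3 mm measured), and the arm was at rest with a grip setting of 40 N. I did not measure the finger contact force on the leg itself.
- **Lever:** it lay flush along the sleeve in the last picture. The opening was about 25.5 mm against the 27 mm expected for the closed pair. I did not measure the angle itself.
- **Bystanders:** I noticed no contact with any of them, but I did not re-measure where they stand.

**Disagreements:** the shut fingertips ended about 30 mm behind the reported TCP, so contact came lower than expected and I corrected for it. The gripper also drifted up to 5 mm sideways while closing; I re-centred it before gripping.

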